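Rock an angle gauge on an indexed stud to its red flag and hold

TASK

First turn the black knob of the grey fixture clockwise to the red mark on its scale, which swings the brass crest of the sprung stud round into line. Then take the blue angle gauge by its black handle, set the middle of its foot on the crest, square to it with the dial's axle running along the crest, press gently so that the stud sinks a few millimetres, and rock the gauge until its black pointer comes to rest on the red flag. Finish while still holding it there, pointer steady on the flag, with the knob still on its mark and the other things on the bench left alone.

Things in the scene. Friction and masses are not known exactly. Their poses are not given: they have to be found in the camera images.
- fixture: grey steel plate 130 (x) x 270 (y) x 18 mm, bolted to the bench; origin at the centre of its underside, z up, its front looks to -x. The knob's axis stands at y = -75 mm, the stud's axis at y = +75 mm in its frame.
- knob (a joint): angle of the black dial knob, rad, growing CLOCKWISE seen from above. At 0 the white nose of its bar points along the fixture's +x. Scale ticks every 30 degrees; the red mark is at 2.094 rad (120 degrees). It starts short of the mark and stays where it is left (friction about 0.1 N m).
- knob_grip (a point): point on the knob's vertical axis at the height to grip, 48 mm over the bench; point x points along the bar to its nose. The grip is an upright bar 46 mm long and 14 mm wide, from 32 to 60 mm over the bench, on a round skirt of 48 mm diameter; grip it from above across its 14 mm.
- crest (a point): middle of the top line of the stud's brass crest, a half-round ridge (radius 6, length 44 mm) 90 mm over the bench when not pressed; point x runs along the ridge. It turns one to one with the knob, same sense; at the mark it lies along the fixture's x. Uneven shoulders 14 mm (+y side) and 20 mm below the crest reach 22 mm out; they clear the foot up to 0.45 rad of tilt.
- stud (a joint): how far the sprung stud is pushed down, m: 0 up, 0.012 at its bottom stop. Spring: about 2 N to start, then 0.8 N per mm.
- gauge: loose blue angle gauge on its foot, 0.36 kg. Flat foot 36 (x) x 100 (y) x 12 mm; origin at the centre of its underside, z up. Round case 100 mm diameter, 18 thick, centre 62 mm above the origin; dial on both faces, axle along x. Black handle block on top, 22 (x) x 28 (y) mm, z = 112 to 160 mm: grip from above across its 28 mm.
- pointer (a joint): angle of the black plumb pointer on the gauge, rad, about the gauge's +x: 0 when it points to the gauge's +z. It hangs by a weight and always settles upright, in about 1.5 s, so when the gauge is tilted by +a about its own x axis it reads -a.
- flag (a joint): angle of the red flag on the dial, rad, in the same sense as the pointer; set by stiff friction between 0.14 and 0.38, the same on both faces; the robot cannot move it. The flag is 8 mm wide.
- pointer_tip (a point): point near the upper end of the pointer, 43 mm from the axle
- flag_mark (a point): middle of the red flag, 43 mm from the axle
- cartridge: bystander: white filter cartridge, upright cylinder, 66 mm diameter, 120 mm tall; origin at the centre of its underside
- rubber_ring: bystander: black rubber ring, 90 mm outside, 60 mm inside, 60 mm tall; origin at the centre of its underside
- clear_jar: bystander: clear plastic jar with white cap, 60 mm diameter, 130 mm tall; origin at the centre of its underside
- filter_bowl: bystander: blue plastic filter bowl standing upside down, 96 mm across at the foot, 175 mm tall; origin at the centre of its underside
- driver: bystander: screwdriver lying on the bench; origin under it
- elbow: bystander: white plastic pipe elbow, about 70 mm long and 50 mm tall; origin at the centre of its round foot

How it is judged:
On the way, in this order (a step that is already met when the one before it is completed fails the run):
1. the knob is turned to the red mark (within 0.12 rad) before the gauge is used (value of joint knob between 1.974 and 2.214 rad and height (world z) of gauge below 0.02 m), for 0.3 s.
2. the gauge, gripped, is pressed on the crest with its pointer at rest on the red flag (value of joint stud above 0.0015 m and contact force between gauge and the fingers above 3 N and height (world z) of gauge above 0.06 m and x of crest in the frame of gauge between -0.014 and 0.014 m and y of crest in the frame of gauge between -0.014 and 0.014 m and z of crest in the frame of gauge between -0.005 and 0.005 m and angle between the x axis of gauge and the x axis of crest, either way round below 0.21 rad and distance between pointer_tip and flag_mark below 0.0036 m and velocity of joint pointer between -0.25 and 0.25 rad/s), for 0.5 s.
At the end, for the whole second after the job is handed in: Gripped gauge (over 3 N) pushes the stud down 1.5 mm or more; crest middle within 14 mm of foot middle, axle within 0.21 rad of the crest line; pointer tip within 3.6 mm of the flag middle, slower than 0.25 rad/s; knob within 0.12 rad of its mark; all through the last second (all of step 2 and value of joint knob between 1.974 and 2.214 rad); the arm keeps its last pose, push and grip.
It fails at once if the gauge is pressed on the stud or fixture with more than 40 N (contact force between gauge and fixture above 40 N).
It fails at once if the gauge is tipped over (angle between gauge's own z axis and vertical above 0.9 rad).
It fails at once if a bystander is moved by more than 30 mm (distance of any of cartridge, rubber_ring, clear_jar, filter_bowl, driver, elbow from where it was at the start of the episode above 0.03 m).
It also fails if it takes over 58 s, if anything falls off the work surface, if the arm or the gripper's body presses on something with over 40 N, if the wrist force passes 120 N, or if a joint passes its speed limit or range.

ROBOT

A 6-joint arm with a two-finger parallel gripper is mounted at the origin on the work surface. World frame = base frame: x ahead of the robot, y to its left, z up, the work surface at z = 0. Lengths are in m, angles in rad, forces in N, time in s.
With the tool pointing down it reaches from about 0.35 to 0.875 m from the base axis. Payload 15.5 kg.
Tool frame: the origin (TCP) lies midway between the tips of the shut fingers; the grasp point (between the pads) lies 19 mm behind it; z points along the fingers, y is the direction in which the jaws open and shut (so a half turn about z gives the same grasp; the last joint's range is limited). The gripper opens to 85 mm and grips with 20 to 120 N. Pads are 22 mm wide; open, the fingers measure 114 mm over their backs; the gripper's body (76 mm by 85 mm) begins 54 mm behind the grasp point. The pads swing forward as they close: fully open they stand 13 mm farther back than shut.
Start: joints at [-1.379, 0.494, 1.345, -0, 1.302, -0.096], TCP at [0.177, -0.599, 0.231] pointing down, gripper open.
Joint ranges: [-2.91, 2.91], [-0.82, 2.16], [0.22, 2.67], [-1.22, 4.37], [0.12, 2.79], [-3.08, 3.08]. Speed limits (rad/s): [1.89, 1.89, 2.57, 3.01, 3.01, 3.01].

INTERFACE

Orientations are given as a unit quaternion [w, x, y, z].
In Python, from cell import bot gives the robot as it stands.
- The arm moves only by the tool move_arm, never from a script. Its argument "motion" is a list of rows, each an object of numbers: "tx", "ty", "tz": the shift along the tool's x, y, z in mm; "wx", "wy", "wz": the turn, a rotation vector about the tool's x, y, z in rad; "hand": the closure, from 0 (fully open) to 1 (shut). A call has 1 to 20 rows; each row is the pose to reach, as a shift and turn from the pose commanded when the call began, along the tool's axes at that moment; what a row does not reach only later rows make up. A row lasts 1/10 s, in which the tool goes at most 50 mm and 8.59 degrees, less where a joint would pass 70% of its speed; a pose out of reach is approached as far as the arm can. A call with a gripper value outside its range is refused whole. The fingers move at their own pace and stop on an object; "newtons" is the grip in N (left out, the last holds). Time passes only in rows, so rows that repeat a pose let the fingers close. It gives the time, the measured TCP pose, the force and the opening at its end, in the units of the state.
- bot.sense(): the state, without advancing time (a new reading comes with each control period).
- bot.capture(name): name is "scene" or "top" or "wrist"; returns the picture (420x560x3 uint8, red, green, blue); there is no depth.
- bot.calibration(name): a dict with "intrinsics" (3x3 intrinsics, pixels), "camera_from_world" (4x4, takes a point from world to camera coordinates); the wrist camera has in their place "hand_eye" (4x4, takes a point from camera to tool coordinates, whose origin is the TCP and whose axes are the flange's). Camera axes: x right, y up, looking along -z (the intrinsics and any distortion apply to the point x, -y, -z); pixel columns grow to the right and rows downward; lengths in m; the calibration is good to about 2 mm. A picture is of the moment at which its call begins: read the wrist's pose just before it. calibration takes no time and is no camera call.
- bot.hand_in(): hands the job in, once; it reports no verdict.
Trained networks look in the newest picture that a camera, given by its name, has taken for a name from the list of things; names that differ only in an ending like _2 or _b are one class to them, and where a whole thing is asked for, a point or a joint stands for the part that bears it (a point fixed in the world has none). Each returns a list of dicts, best first, with "conf" (0 to 1); they miss things now and then, are a little off and sometimes report something else, mostly with a low value. They report only what shows in the picture. A call takes as long as a camera call.
- bot.spot_in(camera, thing): "box" ([left, top, right, bottom] in pixels, round what is visible of it).
The state is a dict: "time_s": time; "joint_positions": joint angles; "qd": joint speeds; "tau": joint torques, N m; "tool_pos": TCP position; "ee_rot": TCP orientation; "contact_force": force on the tool from outside, world axes, zero at the start; "ft_torque": the same for the moment, N m; "grip_width": opening from 0.0 (shut) to 1.0 (fully open).
Only numpy, scipy, OpenCV 4.12 (cv2) and the standard library are available. Lean on these libraries where they do the work, as an engineer would, in place of code of your own. Each camera call takes 0.05 s, during which the arm holds its last target. There are 200 camera calls.

## Working session

There is one attempt and no reset: what is moved stays moved. The work goes in short steps, Python scripts to look and compute and a tool call to move; the robot and the scene stay as the last step left them, time stands still between calls to the robot, and variables do not carry over. Pictures are saved under pics/ and viewed, about 8 in all and at most 12, crops included, and the job is handed in when it is done.

Besides the shell and the picture viewer there is one more tool, called after "Request:" in YAML: its name, and indented under it one key for each argument. move_arm: Moves the arm, as the interface text tells. Its arguments: {"type":"object","properties":{"motion":{"type":"array","items":{"type":"object","properties":{"tx":{"type":"number"},"ty":{"type":"number"},"tz":{"type":"number"},"wx":{"type":"number"},"wy":{"type":"number"},"wz":{"type":"number"},"hand":{"type":"number"}}}},"newtons":{"type":"number"}},"required":["motion"]}

```bash
mkdir -p pics; ls
python3 - <<'E'
from cell import bot
import cv2,numpy as np
s=bot.sense();print(s)
for n in("scene","top"):
    im=bot.capture(n);cv2.imwrite(f"pics/{n}0.png",im[:,:,::-1])
    c=bot.calibration(n);print(n,{k:np.round(v,4).tolist() if not isinstance(v,str) else v for k,v in c.items()})
    for t in("fixture","knob","crest","gauge","pointer","flag","cartridge","filter_bowl","elbow","driver","clear_jar","rubber_ring"):
        print(t,[( [round(x) for x in d["box"]],round(d["conf"],2)) for d in bot.spot_in(n,t)[:2]])
print(bot.calibration("wrist"), bot.sense()["time_s"])
a=cv2.imread("pics/scene0.png");b=cv2.imread("pics/top0.png")
E
```

```text
pics
{'time_s': 0.0, 'joint_positions': array([-1.37850816e+00,  4.94183524e-01,  1.34614297e+00, -2.31694023e-05,
        1.30247180e+00, -9.54851413e-02]), 'qd': array([0.00029558, 0.00034565, 0.00158635, 0.00083047, 0.00048541,
       0.00075833]), 'tau': array([ 3.81241125e-04, -8.82149291e+01, -3.83861804e+01, -7.22125105e-05,
        1.01066893e-02,  9.79089918e-06]), 'tool_pos': array([ 0.17732222, -0.59894478,  0.23069602]), 'ee_rot': array([-6.01572394e-04,  9.89665541e-01,  1.43393699e-01, -4.03211739e-05]), 'contact_force': array([-0.08065264, -0.60643132, -0.26283216]), 'ft_torque': array([-0.00794209, -0.02185712,  0.0365297 ]), 'grip_width': 1.0036285086937533}
scene {'intrinsics': [[439.7674, 0.0, 277.6528], [0.0, 439.7674, 212.0802], [0.0, 0.0, 1.0]], 'camera_from_world': [[0.4755, 0.8796, 0.0135, -0.2613], [-0.693, 0.3651, 0.6217, 0.3617], [0.5419, -0.305, 0.7831, -1.9353], [0.0, 0.0, 0.0, 1.0]]}
fixture [([209, 215, 288, 261], 0.77)]
knob [([220, 226, 233, 247], 0.7)]
crest [([260, 214, 273, 233], 0.45)]
gauge [([315, 166, 342, 206], 0.81), ([208, 213, 288, 258], 0.
[... 952 characters left out ...]
([344, 213, 358, 230], 0.5)]
clear_jar [([104, 203, 139, 229], 0.78), ([291, 198, 311, 217], 0.66)]
rubber_ring [([226, 147, 260, 183], 0.95), ([302, 125, 323, 155], 0.25)]
{'intrinsics': array([[345.28740608,   0.        , 283.06635673],
       [  0.        , 345.28740608, 208.90899243],
       [  0.        ,   0.        ,   1.        ]]), 'hand_eye': array([[-3.15992151e-04,  9.62101981e-01,  2.72689711e-01,
         6.96331914e-02],
       [ 9.99999851e-01,  4.25475449e-04, -3.42362273e-04,
        -6.47330916e-04],
       [-4.45410198e-04,  2.72689562e-01, -9.62101972e-01,
        -1.41494064e-01],
       [ 0.00000000e+00,  0.00000000e+00,  0.00000000e+00,
         1.00000000e+00]])} 1.3
```

View pics/top0.png

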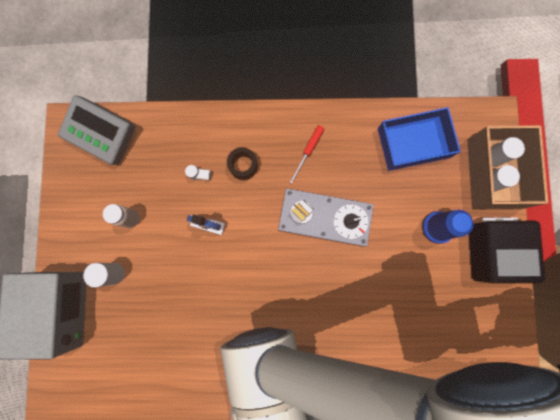

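View pics/scene0.png

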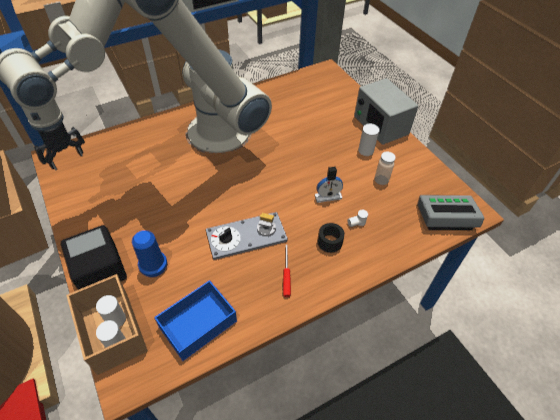

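```bash
cat > h.py <<'E'
import numpy as np,cv2
from cell import bot
from scipy.spatial.transform import Rotation as R
def tool():
    s=bot.sense();q=np.array(s["ee_rot"]);T=np.eye(4)
    T[:3,:3]=R.from_quat(q,scalar_first=True).as_matrix();T[:3,3]=s["tool_pos"];return T
def cam(n,T=None):
    c=bot.calibration(n)
    W=np.linalg.inv(c["camera_from_world"]) if n!="wrist" else (tool() if T is None else T)@c["hand_eye"]
    return np.array(c["intrinsics"]),W
def back(n,uv,z,T=None):
    K,W=cam(n,T);p=np.linalg.inv(K)@[uv[0],uv[1],1]
    d=W[:3,:3]@[p[0],-p[1],-p[2]];o=W[:3,3];return o+d*(z-o[2])/d[2]
def proj(n,X,T=None):
    K,W=cam(n,T);p=np.linalg.inv(W)@np.r_[X,1];p=K@[p[0],-p[1],-p[2]];return p[:2]/p[2]
def delta(pos,Rm,T=None):
    T=tool() if T is None else T
    return np.round(1000*T[:3,:3].T@(np.array(pos)-T[:3,3]),1),np.round(R.from_matrix(T[:3,:3].T@Rm).as_rotvec(),4)
def down(yaw): # tool z down, tool x at world yaw
    c,s=np.cos(yaw),np.sin(yaw);return np.array([[c,s,0],[s,-c,0],[0,0,-1.]])
E
python3 - <<'E'
from h import *
k=back("top",(351,221),.04);s=back("top",(301,211),.088);print(k,s,np.linalg.norm((s-k)[:2]))
print("yaw",np.arctan2(-(s-k)[0],(s-k)[1]))
for uv in((289,190),(373,205),(368,246),(280,231)): print(back("top",uv,.018))
print("handle",back("top",(198,219),.16),"foot",[back("top",u,.006) for u in((188,227),(224,233))])
T=tool();print(T[:3,:2])
print(delta([k[0]-.06,k[1],.23],down(0)))
a=cv2.imread("pics/top0.png");b=cv2.resize(a[180:260,180:380],None,fx=4,fy=4,interpolation=cv2.INTER_CUBIC);cv2.imwrite("pics/c.png",b)
E
```

```text
[ 0.55380409 -0.211754    0.04      ] [ 0.57890143 -0.06291534  0.088     ] 0.1509398024514146
yaw -0.16704971063595742
[ 0.65247288 -0.03018835  0.018     ]
[ 0.60387036 -0.28302126  0.018     ]
[ 0.48071051 -0.26365434  0.018     ]
[ 0.52763959 -0.00181842  0.018     ]
handle [0.55096107 0.21476427 0.16      ] foot [array([0.54311561, 0.27958783, 0.006     ]), array([0.52384596, 0.1689713 , 0.006     ])]
[[ 9.58872772e-01  2.83836233e-01]
 [ 2.83836233e-01 -9.58872772e-01]
 [ 3.56800719e-06 -5.16220659e-06]]
(array([ 413.4, -281.8,    1.3]), array([-0.    , -0.    ,  0.2878]))
```

View pics/c.png

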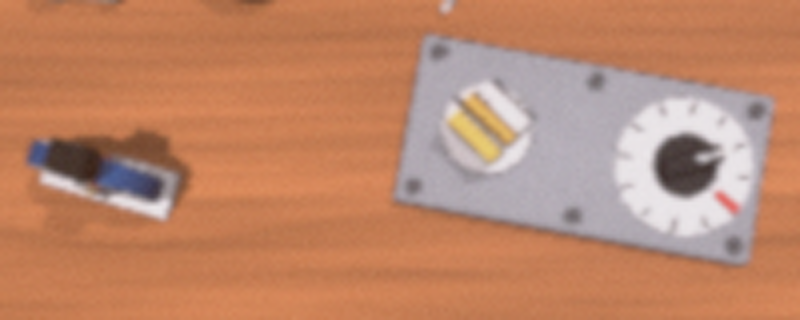

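Request:
move_arm:
  motion:
    - {"tx": 471,"ty": -265,"tz": 0,"wz": -1.61,"hand": 0.2}
    - {"tx": 471,"ty": -265,"tz": 0,"wz": -1.61,"hand": 0.2}
    - {"tx": 471,"ty": -265,"tz": 0,"wz": -1.61,"hand": 0.2}
    - {"tx": 471,"ty": -265,"tz": 0,"wz": -1.61,"hand": 0.2}
    - {"tx": 471,"ty": -265,"tz": 0,"wz": -1.61,"hand": 0.2}
    - {"tx": 471,"ty": -265,"tz": 0,"wz": -1.61,"hand": 0.2}
    - {"tx": 471,"ty": -265,"tz": 0,"wz": -1.61,"hand": 0.2}
    - {"tx": 471,"ty": -265,"tz": 50,"wz": -1.61,"hand": 0.2}
    - {"tx": 471,"ty": -265,"tz": 50,"wz": -1.61,"hand": 0.2}
    - {"tx": 471,"ty": -265,"tz": 50,"wz": -1.61,"hand": 0.2}
    - {"tx": 471,"ty": -265,"tz": 50,"wz": -1.61,"hand": 0.2}
    - {"tx": 471,"ty": -265,"tz": 50,"wz": -1.61,"hand": 0.2}
    - {"tx": 471,"ty": -265,"tz": 50,"wz": -1.61,"hand": 0.2}
    - {"tx": 471,"ty": -265,"tz": 50,"wz": -1.61,"hand": 0.2}
    - {"tx": 471,"ty": -265,"tz": 50,"wz": -1.61,"hand": 0.2}
    - {"tx": 471,"ty": -265,"tz": 50,"wz": -1.61,"hand": 0.2}

```text
$.motion[0]: bad value
```

Run:
```python
from h import *
T=tool();im=bot.capture("wrist");cv2.imwrite("pics/w1.png",im[:,:,::-1]);np.save("T1.npy",T);print(T,bot.sense()["qd"])
for t in("knob","crest"):print(t,bot.spot_in("wrist",t)[:2])
```

```text
[[ 9.58872772e-01  2.83836233e-01  1.95604367e-06  1.77404785e-01]
 [ 2.83836233e-01 -9.58872772e-01  5.96262906e-06 -5.99282916e-01]
 [ 3.56800719e-06 -5.16220659e-06 -1.00000000e+00  2.31274446e-01]
 [ 0.00000000e+00  0.00000000e+00  0.00000000e+00  1.00000000e+00]] [ 0.0005699   0.00060414  0.00168014  0.00023939  0.00127026 -0.00103691]
knob []
crest []
```

View pics/w1.png

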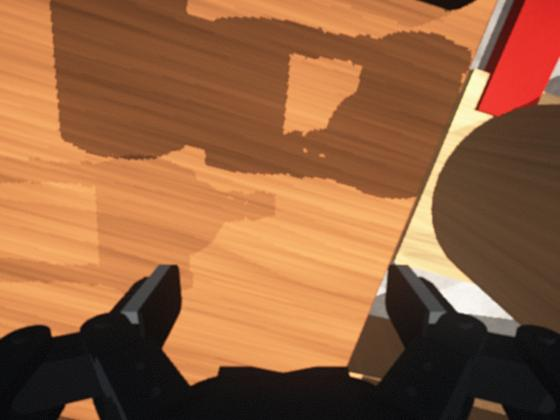

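Request:
move_arm:
  motion:
    - {"tx": 471,"ty": -265,"tz": 0,"wx": 0,"wy": 0,"wz": -1.61,"hand": 0.2}

```text
time_s: 1.55
tool_pos: [0.21, -0.5663, 0.2311]
ee_rot: [0.001, 0.977, 0.215, -0.0]
contact_force: [1.8, 0.2, 0.3]
grip_width: 0.858
```

Request:
move_arm:
  motion:
    - {"tx": 459,"ty": -173,"tz": 0,"wx": 0,"wy": 0,"wz": -1.46,"hand": 0.2}
    - {"tx": 459,"ty": -173,"tz": 0,"wx": 0,"wy": 0,"wz": -1.46,"hand": 0.2}
    - {"tx": 459,"ty": -173,"tz": 0,"wx": 0,"wy": 0,"wz": -1.46,"hand": 0.2}
    - {"tx": 459,"ty": -173,"tz": 0,"wx": 0,"wy": 0,"wz": -1.46,"hand": 0.2}
    - {"tx": 459,"ty": -173,"tz": 0,"wx": 0,"wy": 0,"wz": -1.46,"hand": 0.2}
    - {"tx": 459,"ty": -173,"tz": 0,"wx": 0,"wy": 0,"wz": -1.46,"hand": 0.2}
    - {"tx": 459,"ty": -173,"tz": 50,"wx": 0,"wy": 0,"wz": -1.46,"hand": 0.2}
    - {"tx": 459,"ty": -173,"tz": 50,"wx": 0,"wy": 0,"wz": -1.46,"hand": 0.2}
    - {"tx": 459,"ty": -173,"tz": 50,"wx": 0,"wy": 0,"wz": -1.46,"hand": 0.2}
    - {"tx": 459,"ty": -173,"tz": 50,"wx": 0,"wy": 0,"wz": -1.46,"hand": 0.2}
    - {"tx": 459,"ty": -173,"tz": 50,"wx": 0,"wy": 0,"wz": -1.46,"hand": 0.2}
    - {"tx": 459,"ty": -173,"tz": 50,"wx": 0,"wy": 0,"wz": -1.46,"hand": 0.2}
    - {"tx": 459,"ty": -173,"tz": 50,"wx": 0,"wy": 0,"wz": -1.46,"hand": 0.2}
    - {"tx": 459,"ty": -173,"tz": 50,"wx": 0,"wy": 0,"wz": -1.46,"hand": 0.2}
    - {"tx": 459,"ty": -173,"tz": 50,"wx": 0,"wy": 0,"wz": -1.46,"hand": 0.2}

```text
time_s: 3.05
tool_pos: [0.5542, -0.2131, 0.1817]
ee_rot: [0.0, 0.583, 0.812, 0.0]
contact_force: [0.1, -0.4, -0.0]
grip_width: 0.8
```

Run:
```python
from h import *
T=tool();im=bot.capture("wrist");cv2.imwrite("pics/w1.png",im[:,:,::-1]);np.save("T1.npy",T);print(T,bot.sense()["qd"])
for t in("knob","crest"):print(t,bot.spot_in("wrist",t)[:2])
```

```text
[[-3.19501687e-01  9.47585603e-01  4.44102595e-04  5.54157618e-01]
 [ 9.47585615e-01  3.19501827e-01 -2.90306764e-04 -2.13054282e-01]
 [-4.16982100e-04  3.28071730e-04 -9.99999859e-01  1.81663905e-01]
 [ 0.00000000e+00  0.00000000e+00  0.00000000e+00  1.00000000e+00]] [ 0.00704668  0.00315286 -0.00063472  0.00192597 -0.00090319 -0.0001334 ]
knob [{'box': [260.2, 166.4, 312.0, 232.4], 'conf': 0.76}]
crest [{'box': [351.2, 2.4, 440.0, 62.5], 'conf': 0.58}, {'box': [198.1, 361.8, 217.2, 378.8], 'conf': 0.23}]
```

View pics/w1.png

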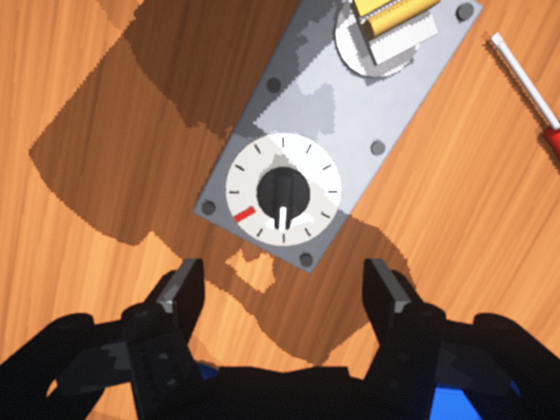

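Run:
```python
from h import *
T=np.load("T1.npy")
a=back("wrist",(284,133),.02,T);b=back("wrist",(283.5,246),.02,T);c=back("wrist",(226,189),.02,T);d=back("wrist",(341,189),.02,T)
print("dial c",(a+b)/2,(c+d)/2,np.linalg.norm(a-b),np.linalg.norm(c-d))
print("skirt",back("wrist",(283,194),.032,T))
o=(a+b)/2
for uv in((283,141),(283,238),(332,192),(234,192)):v=(back("wrist",uv,.02,T)-o);print("tick",np.degrees(np.arctan2(v[1],v[0]))%30)
v=back("wrist",(244,215),.02,T)-o;print("red",np.degrees(np.arctan2(v[1],v[0])))
v=back("wrist",(282.5,218),.06,T)-o;print("nose",v,np.degrees(np.arctan2(v[1],v[0])),np.linalg.norm(v[:2]))
y=np.arctan2(T[1,0],T[0,0]);print("toolyaw",np.degrees(y))
for s in ((209,208),(465,12),(274,85),(378,148),(306,259)):print("screw",back("wrist",s,.019,T))
print(delta([o[0],o[1],.036],T[:3,:3],T))
```

```text
dial c [ 0.55549627 -0.21332108  0.02      ] [ 0.55438984 -0.21068682  0.02      ] 0.10412716426084831 0.10328304718815763
skirt [ 0.5545054  -0.21248973  0.032     ]
tick 19.452741455135964
tick 17.746610774449422
tick 18.716549622525605
tick 18.491823330788577
red -130.79576700045058
nose [ 0.00275808 -0.01161585  0.04      ] -76.64296030507285 0.011938805786723648
toolyaw 108.63279337674894
screw [ 0.49553198 -0.24949996  0.019     ]
screw [ 0.6444312  -0.03003209  0.019     ]
screw [ 0.51872851 -0.1296532   0.019     ]
screw [ 0.62088689 -0.14993782  0.019     ]
screw [ 0.59669274 -0.268877    0.019     ]
(array([ -0.6,   1.1, 145.7]), array([0., 0., 0.]))
```

Request:
move_arm:
  motion:
    - {"tx": 0,"ty": 1,"tz": 40,"wx": 0,"wy": 0,"wz": 0,"hand": 0.3}
    - {"tx": 0,"ty": 1,"tz": 80,"wx": 0,"wy": 0,"wz": 0,"hand": 0.4}
    - {"tx": 0,"ty": 1,"tz": 115,"wx": 0,"wy": 0,"wz": 0,"hand": 0.5}
    - {"tx": 0,"ty": 1,"tz": 135,"wx": 0,"wy": 0,"wz": 0,"hand": 0.5}
    - {"tx": 0,"ty": 1,"tz": 145,"wx": 0,"wy": 0,"wz": 0,"hand": 0.5}
    - {"tx": 0,"ty": 1,"tz": 145,"wx": 0,"wy": 0,"wz": 0,"hand": 0.5}
    - {"tx": 0,"ty": 1,"tz": 145,"wx": 0,"wy": 0,"wz": 0,"hand": 1}
    - {"tx": 0,"ty": 1,"tz": 145,"wx": 0,"wy": 0,"wz": 0,"hand": 1}
    - {"tx": 0,"ty": 1,"tz": 145,"wx": 0,"wy": 0,"wz": 0,"hand": 1}
    - {"tx": 0,"ty": 1,"tz": 145,"wx": 0,"wy": 0,"wz": 0,"hand": 1}
    - {"tx": 0,"ty": 1,"tz": 145,"wx": 0,"wy": 0,"wz": 0,"hand": 1}
    - {"tx": 0,"ty": 1,"tz": 145,"wx": 0,"wy": 0,"wz": 0,"hand": 1}
    - {"tx": 0,"ty": 1,"tz": 145,"wx": 0,"wy": 0,"wz": 0,"hand": 1}
  newtons: 40

```text
time_s: 4.5
tool_pos: [0.5546, -0.213, 0.0378]
ee_rot: [0.0, 0.583, 0.813, -0.001]
contact_force: [-14.5, -10.5, 10.7]
grip_width: 0.158
```

Request:
move_arm:
  motion:
    - {"tx": 0,"ty": -1,"tz": -2,"wx": 0,"wy": 0,"wz": 0,"hand": 1}
    - {"tx": 0,"ty": -1,"tz": -2,"wx": 0,"wy": 0,"wz": 0.1,"hand": 1}
    - {"tx": 0,"ty": -1,"tz": -2,"wx": 0,"wy": 0,"wz": 0.2,"hand": 1}
    - {"tx": 0,"ty": -1,"tz": -2,"wx": 0,"wy": 0,"wz": 0.3,"hand": 1}
    - {"tx": 0,"ty": -1,"tz": -2,"wx": 0,"wy": 0,"wz": 0.4,"hand": 1}
    - {"tx": 0,"ty": -1,"tz": -2,"wx": 0,"wy": 0,"wz": 0.5,"hand": 1}
    - {"tx": 0,"ty": -1,"tz": -2,"wx": 0,"wy": 0,"wz": 0.6,"hand": 1}
    - {"tx": 0,"ty": -1,"tz": -2,"wx": 0,"wy": 0,"wz": 0.7,"hand": 1}
    - {"tx": 0,"ty": -1,"tz": -2,"wx": 0,"wy": 0,"wz": 0.8,"hand": 1}
    - {"tx": 0,"ty": -1,"tz": -2,"wx": 0,"wy": 0,"wz": 0.9,"hand": 1}
    - {"tx": 0,"ty": -1,"tz": -2,"wx": 0,"wy": 0,"wz": 1.0,"hand": 1}
    - {"tx": 0,"ty": -1,"tz": -2,"wx": 0,"wy": 0,"wz": 1.05,"hand": 1}
    - {"tx": 0,"ty": -1,"tz": -2,"wx": 0,"wy": 0,"wz": 1.05,"hand": 1}
    - {"tx": 0,"ty": -1,"tz": -2,"wx": 0,"wy": 0,"wz": 1.05,"hand": 1}
    - {"tx": 0,"ty": -1,"tz": -2,"wx": 0,"wy": 0,"wz": 1.05,"hand": 1}

```text
time_s: 6.0
tool_pos: [0.5552, -0.2131, 0.0383]
ee_rot: [0.001, 0.912, 0.411, 0.0]
contact_force: [4.7, -10.3, -25.4]
grip_width: 0.153
```

Request:
move_arm:
  motion:
    - {"tx": 0,"ty": 0,"tz": 2,"wx": 0,"wy": 0,"wz": 0,"hand": 0.4}
    - {"tx": 0,"ty": 0,"tz": 2,"wx": 0,"wy": 0,"wz": 0,"hand": 0.4}
    - {"tx": 0,"ty": 0,"tz": 2,"wx": 0,"wy": 0,"wz": 0,"hand": 0.4}
    - {"tx": 0,"ty": 0,"tz": 0,"wx": 0,"wy": 0,"wz": 0,"hand": 0.2}
    - {"tx": 0,"ty": 0,"tz": -15,"wx": 0,"wy": 0,"wz": 0,"hand": 0.2}
    - {"tx": 0,"ty": 0,"tz": -50,"wx": 0,"wy": 0,"wz": 0,"hand": 0.2}
    - {"tx": 0,"ty": 0,"tz": -90,"wx": 0,"wy": 0,"wz": 0,"hand": 0.2}
    - {"tx": 0,"ty": 0,"tz": -140,"wx": 0,"wy": 0,"wz": 0,"hand": 0.2}
    - {"tx": 0,"ty": 0,"tz": -190,"wx": 0,"wy": 0,"wz": 0,"hand": 0.2}
    - {"tx": 0,"ty": 0,"tz": -190,"wx": 0,"wy": 0,"wz": 0,"hand": 0.2}
    - {"tx": 0,"ty": 0,"tz": -190,"wx": 0,"wy": 0,"wz": 0,"hand": 0.2}

```text
time_s: 7.1
tool_pos: [0.555, -0.2123, 0.23]
ee_rot: [0.001, 0.911, 0.411, 0.001]
contact_force: [-0.6, 0.5, -1.4]
grip_width: 0.8
```

Run:
```python
from h import *
T=tool();im=bot.capture("wrist");cv2.imwrite("pics/w2.png",im[:,:,::-1]);np.save("T2.npy",T);print(T)
for t in("knob","crest"):print(t,bot.spot_in("wrist",t)[:2])
```

```text
[[ 6.61508898e-01  7.49932285e-01  2.74694105e-03  5.55044345e-01]
 [ 7.49936862e-01 -6.61508091e-01 -1.32224946e-03 -2.12254143e-01]
 [ 8.25526164e-04  2.93471213e-03 -9.99995353e-01  2.29979514e-01]
 [ 0.00000000e+00  0.00000000e+00  0.00000000e+00  1.00000000e+00]]
knob [{'box': [264.1, 162.0, 307.1, 218.6], 'conf': 0.73}, {'box': [148.7, 0.0, 231.4, 77.3], 'conf': 0.48}]
crest [{'box': [145.4, 0.0, 225.7, 74.5], 'conf': 0.92}]
```

View pics/w2.png

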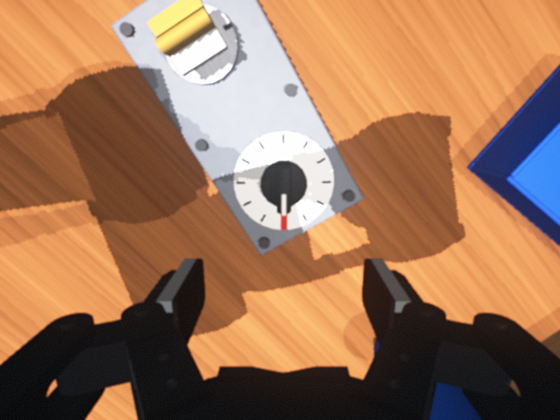

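Run:
```python
from h import *
T=np.load("T2.npy")
k=np.mean([back("wrist",u,.02,T) for u in((234,182),(334,182),(284,131),(284,229))],0);print("dial",k)
v=back("wrist",(284,222),.02,T)-k;print("red",np.degrees(np.arctan2(v[1],v[0])))
e1,e2=back("wrist",(284,229),.019,T),0
# plate long edge right: (262,0)->(361,200)
a,b=back("wrist",(262,2),.018,T),back("wrist",(361,198),.018,T);print("edge yaw",np.arctan2(-(a-b)[0],(a-b)[1]))
for y in(-.185,-.2):
  X=np.array([k[0]-.15*np.sin(y),k[1]+.15*np.cos(y),.09]);d=np.array([np.cos(y),np.sin(y),0])*.022
  print(y,X,[proj("wrist",p,T).round() for p in(X-d,X,X+d)],proj("top",X))
for z in(.09,.084,.07):print(z,back("wrist",(162,40),z,T),back("wrist",(211,14),z,T))
im=cv2.imread("pics/w2.png");cv2.imwrite("pics/c2.png",cv2.resize(im[0:100,110:270],None,fx=4,fy=4,interpolation=2))
T=tool();print(delta([.551,.215,.25],down(-.19)))
```

```text
dial [ 0.5557081  -0.21370384  0.02      ]
red -131.4093783867167
edge yaw -0.2187659258712819
-0.185 [ 0.58330008 -0.06626341  0.09      ] [array([156.,  46.]), array([181.,  29.]), array([205.,  12.])] [302.1855449  209.36447143]
-0.2 [ 0.5855085  -0.06669386  0.09      ] [array([159.,  44.]), array([183.,  27.]), array([208.,  11.])] [302.32584288 208.59209053]
0.09 [ 0.56764401 -0.06229549  0.09      ] [ 0.60716105 -0.07402582  0.09      ]
0.084 [ 0.56694081 -0.06022624  0.084     ] [ 0.60730004 -0.07220657  0.084     ]
0.07 [ 0.5653   -0.055398  0.07    ] [ 0.60762435 -0.06796166  0.07      ]
(array([ 318.1, -284.6,  -22.4]), array([-0.0015,  0.0015,  1.0378]))
```

View pics/c2.png

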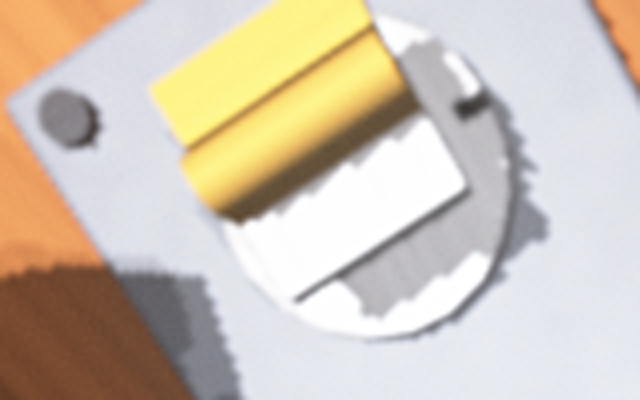

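Request:
move_arm:
  motion:
    - {"tx": 318,"ty": -285,"tz": -22,"wx": 0,"wy": 0,"wz": 1.04,"hand": 0.2}
    - {"tx": 318,"ty": -285,"tz": -22,"wx": 0,"wy": 0,"wz": 1.04,"hand": 0.2}
    - {"tx": 318,"ty": -285,"tz": -22,"wx": 0,"wy": 0,"wz": 1.04,"hand": 0.2}
    - {"tx": 318,"ty": -285,"tz": -22,"wx": 0,"wy": 0,"wz": 1.04,"hand": 0.2}
    - {"tx": 318,"ty": -285,"tz": -22,"wx": 0,"wy": 0,"wz": 1.04,"hand": 0.2}
    - {"tx": 318,"ty": -285,"tz": -22,"wx": 0,"wy": 0,"wz": 1.04,"hand": 0.2}
    - {"tx": 318,"ty": -285,"tz": -22,"wx": 0,"wy": 0,"wz": 1.04,"hand": 0.2}
    - {"tx": 318,"ty": -285,"tz": -22,"wx": 0,"wy": 0,"wz": 1.04,"hand": 0.2}
    - {"tx": 318,"ty": -285,"tz": -22,"wx": 0,"wy": 0,"wz": 1.04,"hand": 0.2}
    - {"tx": 318,"ty": -285,"tz": -22,"wx": 0,"wy": 0,"wz": 1.04,"hand": 0.2}
    - {"tx": 318,"ty": -285,"tz": -22,"wx": 0,"wy": 0,"wz": 1.04,"hand": 0.2}
    - {"tx": 318,"ty": -285,"tz": -22,"wx": 0,"wy": 0,"wz": 1.04,"hand": 0.2}
    - {"tx": 318,"ty": -285,"tz": -22,"wx": 0,"wy": 0,"wz": 1.04,"hand": 0.2}

```text
time_s: 8.55
tool_pos: [0.5512, 0.2135, 0.2497]
ee_rot: [0.0, 0.995, -0.097, -0.0]
contact_force: [0.1, 0.7, 0.3]
grip_width: 0.803
```

Run:
```python
from h import *
T=tool();im=bot.capture("wrist");cv2.imwrite("pics/w3.png",im[:,:,::-1]);np.save("T3.npy",T);print(T)
for t in("gauge","flag","pointer"):print(t,bot.spot_in("wrist",t)[:2])
```

```text
[[ 9.81359409e-01 -1.92178553e-01 -1.05508212e-03  5.51233550e-01]
 [-1.92179219e-01 -9.81359681e-01 -5.69905773e-04  2.13460980e-01]
 [-9.25891389e-04  7.62047251e-04 -9.99999281e-01  2.49736961e-01]
 [ 0.00000000e+00  0.00000000e+00  0.00000000e+00  1.00000000e+00]]
gauge [{'box': [226.4, 155.2, 328.9, 229.7], 'conf': 0.94}, {'box': [311.8, 0.0, 392.0, 26.6], 'conf': 0.51}]
flag [{'box': [286.6, 183.9, 297.1, 189.2], 'conf': 0.53}]
pointer [{'box': [267.2, 164.0, 288.7, 183.4], 'conf': 0.55}, {'box': [285.5, 182.7, 297.8, 188.8], 'conf': 0.52}]
```

View pics/w3.png

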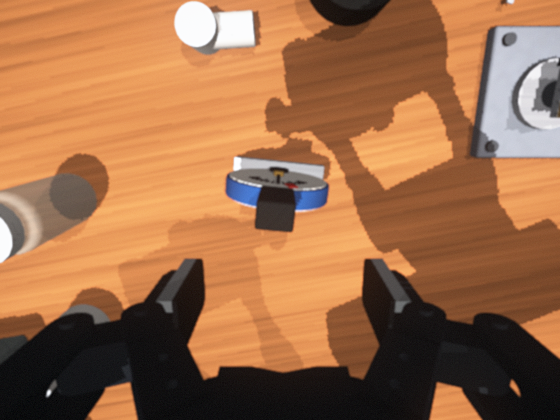

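Run:
```python
from h import *
T=np.load("T3.npy")
a,b=back("wrist",(235,157),.012,T),back("wrist",(325,166),.012,T);v=a-b;print("foot L",np.linalg.norm(v),"yaw",np.arctan2(-v[0],v[1]))
im=cv2.imread("pics/w3.png");cv2.imwrite("pics/c3.png",cv2.resize(im[150:240,215:340],None,fx=6,fy=6,interpolation=2))
```

```text
foot L 0.0993577366034991 yaw -0.2935701020651585
```

View pics/c3.png

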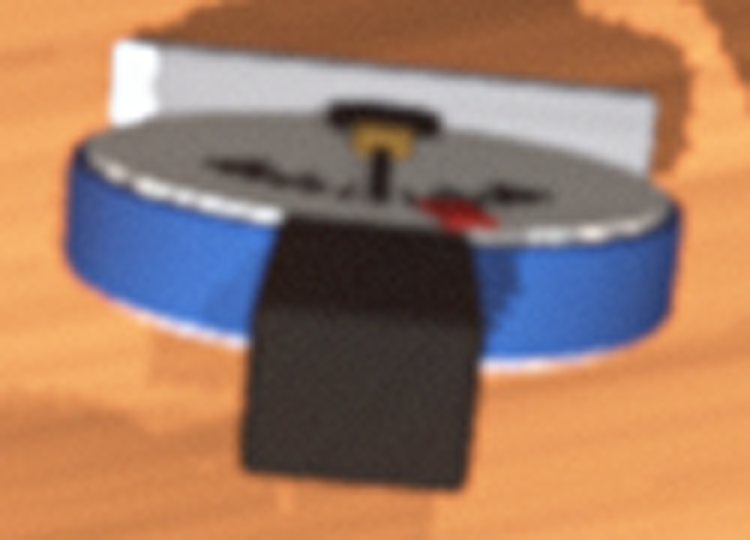

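Run:
```python
from h import *
T=np.load("T3.npy")
h=np.mean([back("wrist",(215+x/6,150+y/6),.16,T) for x,y in((250,312),(480,325),(468,488),(243,468))],0)
yaw=-.29
f=np.mean([back("wrist",(215+x/6,150+y/6),.012,T) for x,y in((112,40),(655,95))],0)
gx=np.array([np.cos(yaw),np.sin(yaw),0]);gy=np.array([-gx[1],gx[0],0])
c2=f-.018*gx;print("handle",h,"foot centre",c2, "diff gx gy",(h-c2)@gx,(h-c2)@gy)
g=np.r_[(h[:2]+c2[:2])/2,0]
K,W=cam("wrist",T)
def onface(uv):
    p=np.linalg.inv(K)@[*uv,1];d=W[:3,:3]@[p[0],-p[1],-p[2]];o=W[:3,3];t=((g+.010*gx-o)@gx)/(d@gx);return o+t*d-g
for n,uv in(("flag",(460,213)),("ptr up",(380,195)),("axle",(380,150)),("face top",(385,218))):
    P=onface((215+uv[0]/6,150+uv[1]/6));print(n,P@gy,P[2],"ang",np.arctan2(-P@gy,P[2]-.062), np.arcsin(np.clip(-P@gy/.043,-1,1)))
print("move",delta([g[0],g[1],.121],down(yaw)), g)
```

```text
handle [0.55064078 0.21996804 0.16      ] foot centre [0.55067426 0.22033099 0.012     ] diff gx gy 7.16993601023149e-05 -0.0003573655207794147
flag -0.012421460883019205 0.09682057183783782 ang 0.3426556570419462 0.29304754427296065
ptr up -0.000685577696124429 0.08930840016375152 ang 0.025099739104405362 0.015944342910455916
axle -0.00022785621170441693 0.052278142299354624 ang 3.118159426043826 0.005299006466391532
face top -0.0015884409903169391 0.10509932897845209 ang 0.0368386796583776 0.03694889480649438
move (array([ -2. ,  -6. , 129.3]), array([0.0001, 0.0001, 0.0965])) [0.55065752 0.22014952 0.        ]
```

Request:
move_arm:
  motion:
    - {"tx": -2,"ty": -6,"tz": 20,"wx": 0,"wy": 0,"wz": 0.095,"hand": 0.25}
    - {"tx": -2,"ty": -6,"tz": 60,"wx": 0,"wy": 0,"wz": 0.095,"hand": 0.25}
    - {"tx": -2,"ty": -6,"tz": 95,"wx": 0,"wy": 0,"wz": 0.095,"hand": 0.25}
    - {"tx": -2,"ty": -6,"tz": 120,"wx": 0,"wy": 0,"wz": 0.095,"hand": 0.25}
    - {"tx": -2,"ty": -6,"tz": 131,"wx": 0,"wy": 0,"wz": 0.095,"hand": 0.25}
    - {"tx": -2,"ty": -6,"tz": 131,"wx": 0,"wy": 0,"wz": 0.095,"hand": 0.25}
    - {"tx": -2,"ty": -6,"tz": 131,"wx": 0,"wy": 0,"wz": 0.095,"hand": 1}
    - {"tx": -2,"ty": -6,"tz": 131,"wx": 0,"wy": 0,"wz": 0.095,"hand": 1}
    - {"tx": -2,"ty": -6,"tz": 131,"wx": 0,"wy": 0,"wz": 0.095,"hand": 1}
    - {"tx": -2,"ty": -6,"tz": 131,"wx": 0,"wy": 0,"wz": 0.095,"hand": 1}
    - {"tx": -2,"ty": -6,"tz": 131,"wx": 0,"wy": 0,"wz": 0.095,"hand": 1}
    - {"tx": -2,"ty": -6,"tz": 131,"wx": 0,"wy": 0,"wz": 0.095,"hand": 1}
    - {"tx": -2,"ty": -6,"tz": 131,"wx": 0,"wy": 0,"wz": 0.095,"hand": 1}
  newtons: 60

```text
time_s: 10.05
tool_pos: [0.5511, 0.2212, 0.1205]
ee_rot: [-0.0, 0.99, -0.143, 0.001]
contact_force: [-1.7, -2.1, 7.9]
grip_width: 0.322
```

Run:
```python
from h import *
T=tool();np.save("T4.npy",T);print(T)
im=bot.capture("wrist");cv2.imwrite("pics/w4.png",im[:,:,::-1])
for t in("flag","pointer","gauge"):print(t,bot.spot_in("wrist",t)[:2])
# gauge pose in tool, assume squared to the jaws, on bench
g=np.array([.5507,.2201,0]);p=T[:3,:3].T@(g-T[:3,3]);print("gauge origin in tool",p)
```

```text
[[ 9.59038939e-01 -2.83267365e-01  1.97842087e-03  5.51141663e-01]
 [-2.83268612e-01 -9.59040537e-01  3.75838442e-04  2.21188580e-01]
 [ 1.79092305e-03 -9.20868236e-04 -9.99997972e-01  1.20521044e-01]
 [ 0.00000000e+00  0.00000000e+00  0.00000000e+00  1.00000000e+00]]
flag [{'box': [296.2, 230.6, 318.8, 239.5], 'conf': 0.49}]
pointer [{'box': [265.6, 190.1, 302.4, 234.5], 'conf': 0.59}, {'box': [0.0, 229.5, 36.7, 303.1], 'conf': 0.4}]
gauge [{'box': [201.1, 181.0, 367.7, 346.5], 'conf': 0.85}, {'box': [294.1, 227.8, 320.1, 242.4], 'conf': 0.73}]
gauge origin in tool [-0.00033106  0.00128008  0.12051952]
```

Run:
```python
from h import *
C=np.array([.585,-.0665,.09]);Rm=down(-.2)@R.from_rotvec([-.3,0,0]).as_matrix()
print(delta(C+[0,0,.035]-Rm@[0,0,.1205],Rm))
print(delta(C+[0,0,.035]-Rm@[0,0,.1205],Rm)[0],Rm)
```

```text
(array([ 111.1,  230.7, -119.6]), array([-0.3007,  0.0113, -0.0868]))
[ 111.1  230.7 -119.6] [[ 0.98006658 -0.18979606 -0.0587108 ]
 [-0.19866933 -0.93629336 -0.28962948]
 [ 0.          0.29552021 -0.95533649]]
```

Request:
move_arm:
  motion:
    - {"tx": 0,"ty": 0,"tz": -20,"wx": 0,"wy": 0,"wz": 0,"hand": 1}
    - {"tx": 0,"ty": 0,"tz": -60,"wx": 0,"wy": 0,"wz": 0,"hand": 1}
    - {"tx": 0,"ty": 0,"tz": -100,"wx": 0,"wy": 0,"wz": 0,"hand": 1}
    - {"tx": 10,"ty": 20,"tz": -120,"wx": 0,"wy": 0,"wz": 0,"hand": 1}
    - {"tx": 28,"ty": 55,"tz": -120,"wx": -0.05,"wy": 0,"wz": -0.02,"hand": 1}
    - {"tx": 45,"ty": 90,"tz": -120,"wx": -0.1,"wy": 0,"wz": -0.04,"hand": 1}
    - {"tx": 60,"ty": 125,"tz": -120,"wx": -0.15,"wy": 0,"wz": -0.05,"hand": 1}
    - {"tx": 77,"ty": 160,"tz": -120,"wx": -0.2,"wy": 0,"wz": -0.06,"hand": 1}
    - {"tx": 93,"ty": 195,"tz": -120,"wx": -0.25,"wy": 0.01,"wz": -0.07,"hand": 1}
    - {"tx": 105,"ty": 220,"tz": -120,"wx": -0.28,"wy": 0.01,"wz": -0.08,"hand": 1}
    - {"tx": 111,"ty": 231,"tz": -120,"wx": -0.3,"wy": 0.011,"wz": -0.087,"hand": 1}
    - {"tx": 111,"ty": 231,"tz": -120,"wx": -0.3,"wy": 0.011,"wz": -0.087,"hand": 1}
    - {"tx": 111,"ty": 231,"tz": -120,"wx": -0.3,"wy": 0.011,"wz": -0.087,"hand": 1}
    - {"tx": 111,"ty": 231,"tz": -120,"wx": -0.3,"wy": 0.011,"wz": -0.087,"hand": 1}
    - {"tx": 111,"ty": 231,"tz": -120,"wx": -0.3,"wy": 0.011,"wz": -0.087,"hand": 1}
    - {"tx": 111,"ty": 231,"tz": -120,"wx": -0.3,"wy": 0.011,"wz": -0.087,"hand": 1}
    - {"tx": 111,"ty": 231,"tz": -120,"wx": -0.3,"wy": 0.011,"wz": -0.087,"hand": 1}
    - {"tx": 111,"ty": 231,"tz": -120,"wx": -0.3,"wy": 0.011,"wz": -0.087,"hand": 1}
    - {"tx": 111,"ty": 231,"tz": -120,"wx": -0.3,"wy": 0.011,"wz": -0.087,"hand": 1}
    - {"tx": 111,"ty": 231,"tz": -120,"wx": -0.3,"wy": 0.011,"wz": -0.087,"hand": 1}

```text
time_s: 12.25
tool_pos: [0.5915, -0.0319, 0.2393]
ee_rot: [0.149, 0.984, -0.099, -0.016]
contact_force: [-0.5, -0.3, -4.4]
grip_width: 0.318
```

Run:
```python
from h import *
T=tool();np.save("T5.npy",T);print(T)
im=bot.capture("wrist");cv2.imwrite("pics/w5.png",im[:,:,::-1])
for t in("flag","pointer"):print(t,bot.spot_in("wrist",t)[:2])
C=np.array([.585,-.0665,.09]);print("crest in gauge",T[:3,:3].T@(C-T[:3,3])*1000-[0,0,120.5], proj("wrist",C,T))
a=cv2.imread("pics/w4.png")[170:250,200:380];b=cv2.imread("pics/w5.png")[170:250,200:380]
cv2.imwrite("pics/c5.png",cv2.resize(np.vstack([b[:,:],a]),None,fx=4,fy=3.7,interpolation=2))
```

```text
[[ 0.98007645 -0.18912559 -0.06067672  0.59151229]
 [-0.19860952 -0.93640124 -0.28932157 -0.03187225]
 [-0.00209965  0.29560823 -0.95530695  0.23928252]
 [ 0.          0.          0.          1.        ]]
flag [{'box': [295.5, 230.9, 318.1, 238.4], 'conf': 0.67}]
pointer [{'box': [256.2, 190.8, 315.3, 231.2], 'conf': 0.95}, {'box': [239.1, 164.8, 288.5, 183.6], 'conf': 0.19}]
crest in gauge [  0.80829645 -10.47203195  32.52432676] [272.28255815 192.3602607 ]
```

View pics/c5.png

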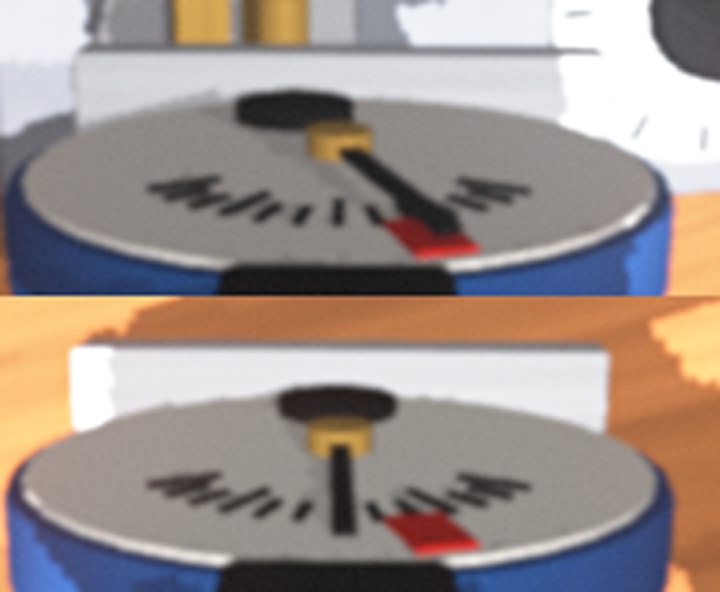

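Run:
```python
from h import *
c=bot.calibration("wrist");K=np.array(c["intrinsics"]);H=c["hand_eye"]
def face(x,y,row,xf):
    u,v=200+x/4,170+(y-row)/3.7
    p=np.linalg.inv(K)@[u,v,1];d=H[:3,:3]@[p[0],-p[1],-p[2]];o=H[:3,3];P=o+d*(xf-o[0])/d[0]
    return round(P[1]*1000,1),round((.0585-P[2])*1000,1),round(np.arctan2(P[1],.0585-P[2]),3)
for xf in(.009,.0105,.012):
    print(xf,"flag w5",[face(x,y,0,xf) for x,y in((432,236),(385,220),(478,250),(415,257))],"tip",face(450,230,0,xf),face(440,236,0,xf),"ptr root",face(345,152,0,xf))
    print("  flag w4",[face(x,y,296,xf) for x,y in((432,532),(385,518),(445,512),(478,547),(412,553))],"tip",face(343,530,296,xf),"root",face(340,446,296,xf))
im=cv2.imread("pics/w4.png").astype(int);m=(im[:,:,2]>120)&(im[:,:,1]<70)&(im[:,:,0]<90);m[:220]=0;m[245:]=0;m[:,:285]=0;m[:,330:]=0
y,x=np.nonzero(m);print(x.mean(),y.mean(),len(x),x.min(),x.max(),y.min(),y.max())
```

```text
0.009 flag w5 [(np.float64(11.7), np.float64(34.1), np.float64(0.33)), (np.float64(5.9), np.float64(27.4), np.float64(0.213)), (np.float64(17.0), np.float64(39.6), np.float64(0.405)), (np.float64(9.1), np.float64(42.2), np.float64(0.211))] tip (np.float64(14.2), np.float64(31.7), np.float64(0.421)) (np.float64(12.7), np.float64(34.1), np.float64(0.356)) ptr root (np.float64(1.0), np.float64(-7.5), np.float64(3.014))
  flag w4 [(np.float64(11.7), np.float64(34.1), np.float64(0.33)), (np.float64(5.9), np.float64(28.3), np.float64(0.206)), (np.float64(14.0), np.float64(25.7), np.float64(0.499)), (np.float64(17.0), np.float64(40.0), np.float64(0.401)), (np.float64(8.7), np.float64(42.2), np.float64(0.203))] tip (np.float64(0.3), np.float64(33.3), np.float64(0.01)) root (np.float64(0.2), np.float64(-8.7), np.float64(3.121))
0.0105 flag w5 [(np.float64(11.4), np.float64(38.3), np.float64(0.289)), (np.float64(5.8), np.float64(31.7), np.float64(0.18)), (np.float64(16.6), np.float64(43.6), np.float64(0.363)), (np.float64(8.8), np.float64(46.2), np.float64(0.188))] tip (np.float64(13.8), np.fl
[... 752 characters left out ...]
p.float64(8.5), np.float64(50.1), np.float64(0.169))] tip (np.float64(13.4), np.float64(40.1), np.float64(0.323)) (np.float64(12.0), np.float64(42.4), np.float64(0.276)) ptr root (np.float64(0.9), np.float64(2.9), np.float64(0.292))
  flag w4 [(np.float64(11.1), np.float64(42.4), np.float64(0.255)), (np.float64(5.6), np.float64(36.8), np.float64(0.15)), (np.float64(13.3), np.float64(34.4), np.float64(0.368)), (np.float64(16.1), np.float64(48.0), np.float64(0.323)), (np.float64(8.2), np.float64(50.1), np.float64(0.162))] tip (np.float64(0.3), np.float64(41.6), np.float64(0.006)) root (np.float64(0.1), np.float64(1.7), np.float64(0.071))
307.13475177304963 233.5531914893617 141 297 318 229 238
```

Run:
```python
from h import *
Rm=down(-.2)@R.from_rotvec([-.265,0,0]).as_matrix()
for z in(.012,-.001,-.004):
    C=np.array([.585,-.0665,.09+z]);print(delta(C-Rm@[0,0,.1205],Rm))
```

```text
(array([ 0.6, -2.7, 21.1]), array([0.0351, 0.002 , 0.0007]))
(array([ 0.6, -6.5, 33.6]), array([0.0351, 0.002 , 0.0007]))
(array([ 0.6, -7.4, 36.4]), array([0.0351, 0.002 , 0.0007]))
```

Request:
move_arm:
  motion:
    - {"tx": 0.5,"ty": -1.5,"tz": 10,"wx": 0.02,"wy": 0.002,"wz": 0,"hand": 1}
    - {"tx": 0.5,"ty": -2.7,"tz": 21,"wx": 0.035,"wy": 0.002,"wz": 0,"hand": 1}
    - {"tx": 0.5,"ty": -4,"tz": 25,"wx": 0.035,"wy": 0.002,"wz": 0,"hand": 1}
    - {"tx": 0.5,"ty": -5,"tz": 28,"wx": 0.035,"wy": 0.002,"wz": 0,"hand": 1}
    - {"tx": 0.5,"ty": -5.6,"tz": 30.5,"wx": 0.035,"wy": 0.002,"wz": 0,"hand": 1}
    - {"tx": 0.5,"ty": -6,"tz": 32,"wx": 0.035,"wy": 0.002,"wz": 0,"hand": 1}
    - {"tx": 0.5,"ty": -6.5,"tz": 33.5,"wx": 0.035,"wy": 0.002,"wz": 0,"hand": 1}
    - {"tx": 0.5,"ty": -6.8,"tz": 34.5,"wx": 0.035,"wy": 0.002,"wz": 0,"hand": 1}
    - {"tx": 0.5,"ty": -7.1,"tz": 35.5,"wx": 0.035,"wy": 0.002,"wz": 0,"hand": 1}
    - {"tx": 0.5,"ty": -7.4,"tz": 36.4,"wx": 0.035,"wy": 0.002,"wz": 0,"hand": 1}
    - {"tx": 0.5,"ty": -7.4,"tz": 36.4,"wx": 0.035,"wy": 0.002,"wz": 0,"hand": 1}
    - {"tx": 0.5,"ty": -7.4,"tz": 36.4,"wx": 0.035,"wy": 0.002,"wz": 0,"hand": 1}
    - {"tx": 0.5,"ty": -7.4,"tz": 36.4,"wx": 0.035,"wy": 0.002,"wz": 0,"hand": 1}
    - {"tx": 0.5,"ty": -7.4,"tz": 36.4,"wx": 0.035,"wy": 0.002,"wz": 0,"hand": 1}

```text
time_s: 13.8
tool_pos: [0.5913, -0.0355, 0.2024]
ee_rot: [0.131, 0.986, -0.099, -0.013]
contact_force: [0.3, 1.3, 1.2]
grip_width: 0.32
```

Run:
```python
from h import *
s=bot.sense();T=tool();print(s["contact_force"],s["ft_torque"],T[:3,2],"foot",T[:3,3]+T[:3,:3]@[0,0,.1205],T[:3,:3].T@(np.array([.585,-.0665,.087])-T[:3,3]))
```

```text
[0.28415429 1.32515491 1.24484105] [ 0.32824449 -0.06403584 -0.02565117] [-0.0517606  -0.25678056 -0.96508268] foot [ 0.58506442 -0.06648188  0.08613847] [-5.94724546e-05  2.55125555e-04  1.19676542e-01]
```

Request:
move_arm:
  motion:
    - {"tx": 0,"ty": 0,"tz": 0,"wx": 0,"wy": 0,"wz": 0,"hand": 1}
    - {"tx": 0,"ty": 0,"tz": 0,"wx": 0,"wy": 0,"wz": 0,"hand": 1}
    - {"tx": 0,"ty": 0,"tz": 0,"wx": 0,"wy": 0,"wz": 0,"hand": 1}
    - {"tx": 0,"ty": 0,"tz": 0,"wx": 0,"wy": 0,"wz": 0,"hand": 1}
    - {"tx": 0,"ty": 0,"tz": 0,"wx": 0,"wy": 0,"wz": 0,"hand": 1}
    - {"tx": 0,"ty": 0,"tz": 0,"wx": 0,"wy": 0,"wz": 0,"hand": 1}
    - {"tx": 0,"ty": 0,"tz": 0,"wx": 0,"wy": 0,"wz": 0,"hand": 1}
    - {"tx": 0,"ty": 0,"tz": 0,"wx": 0,"wy": 0,"wz": 0,"hand": 1}
    - {"tx": 0,"ty": 0,"tz": 0,"wx": 0,"wy": 0,"wz": 0,"hand": 1}
    - {"tx": 0,"ty": 0,"tz": 0,"wx": 0,"wy": 0,"wz": 0,"hand": 1}
    - {"tx": 0,"ty": 0,"tz": 0,"wx": 0,"wy": 0,"wz": 0,"hand": 1}
    - {"tx": 0,"ty": 0,"tz": 0,"wx": 0,"wy": 0,"wz": 0,"hand": 1}
    - {"tx": 0,"ty": 0,"tz": 0,"wx": 0,"wy": 0,"wz": 0,"hand": 1}
    - {"tx": 0,"ty": 0,"tz": 0,"wx": 0,"wy": 0,"wz": 0,"hand": 1}
    - {"tx": 0,"ty": 0,"tz": 0,"wx": 0,"wy": 0,"wz": 0,"hand": 1}
    - {"tx": 0,"ty": 0,"tz": 0,"wx": 0,"wy": 0,"wz": 0,"hand": 1}
    - {"tx": 0,"ty": 0,"tz": 0,"wx": 0,"wy": 0,"wz": 0,"hand": 1}
    - {"tx": 0,"ty": 0,"tz": 0,"wx": 0,"wy": 0,"wz": 0,"hand": 1}
    - {"tx": 0,"ty": 0,"tz": 0,"wx": 0,"wy": 0,"wz": 0,"hand": 1}
    - {"tx": 0,"ty": 0,"tz": 0,"wx": 0,"wy": 0,"wz": 0,"hand": 1}

```text
time_s: 15.8
tool_pos: [0.5912, -0.0356, 0.2023]
ee_rot: [0.131, 0.986, -0.099, -0.013]
contact_force: [0.8, 1.2, 0.6]
grip_width: 0.325
```

Run:
```python
from h import *
im=bot.capture("wrist")[:,:,::-1];cv2.imwrite("pics/w6.png",im)
cv2.imwrite("pics/c6.png",cv2.resize(im[100:250,200:390],None,fx=4,fy=4,interpolation=2))
s=bot.sense();print(s["contact_force"],s["time_s"])
```

```text
[2.05332213 1.92258392 0.90169027] 15.85
```

View pics/c6.png

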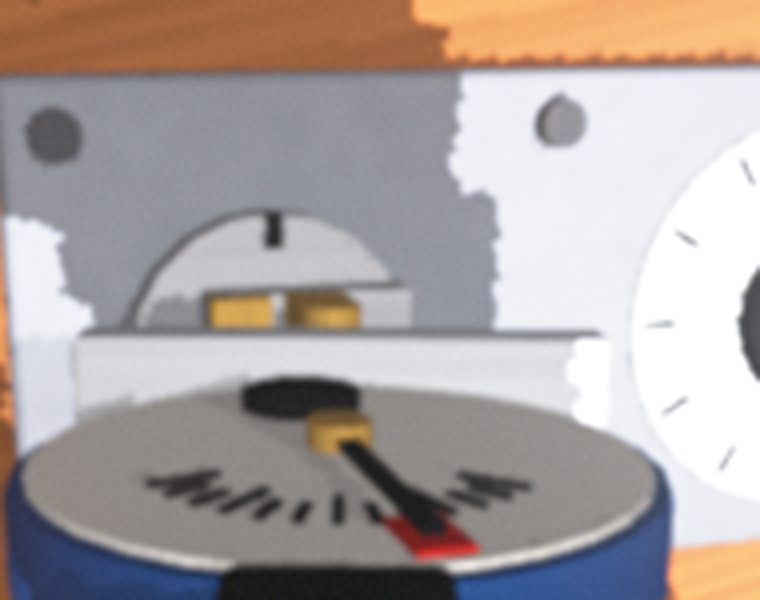

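Run:
```python
import cv2
im=cv2.imread("pics/w6.png");cv2.imwrite("pics/c7.png",cv2.resize(im[90:260,330:530],None,fx=3,fy=3,interpolation=2))
```

```text
(no output)
```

View pics/c7.png

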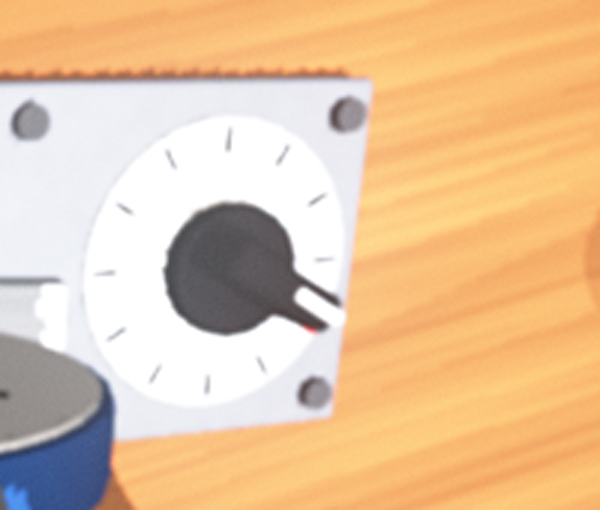

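```bash
python3 -c "
from cell import bot
print(bot.hand_in())"
```

```text
the job is handed in; nothing more can be done
None
```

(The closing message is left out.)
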